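Light on, widest bangle held up to the camera

ROBOT

A 6-joint arm with a two-finger parallel gripper is mounted at the origin on the work surface. World frame = base frame: x ahead of the robot, y to its left, z up, the work surface at z = 0. Lengths are in m, angles in rad, forces in N, time in s.
With the tool pointing down it reaches from about 0.275 to 0.875 m from the base axis. Payload 12.5 kg.
Tool frame: the origin (TCP) lies at the very end of the fingers, on their centre line; the grasp point (between the pads) lies 19 mm behind it; z points along the fingers, y is the direction in which the jaws open and shut (so a half turn about z gives the same grasp; the last joint's range is limited). The gripper opens to 85 mm and grips with 20 to 120 N. Pads are 22 mm wide; open, the fingers measure 114 mm over their backs; the gripper's body (76 mm by 85 mm) begins 54 mm behind the grasp point. The pads swing forward as they close: fully open they stand 13 mm farther back than shut.
Start: joints at [1.023, 0.351, 1.652, -0, 1.139, -0.085], TCP at [0.246, 0.492, 0.231] pointing down, gripper open.
Joint ranges: [-2.75, 2.75], [-0.79, 2.1], [0.01, 2.65], [-1.57, 4.71], [0.07, 3.14], [-2.87, 2.87]. Speed limits (rad/s): [2.22, 2.22, 2.79, 3.14, 3.14, 3.14].

INTERFACE

Orientations are given as a rotation vector (axis times angle).
In Python, from bench import ctrl, eyes, order, search_frame, outline_of gives the robot as it stands.
- The arm moves only by the tool apply_moves, never from a script. Its argument "increments" is text: rows parted by semicolons, each of 7 numbers parted by spaces: the shift along the world's x, y, z in cm, then the turn, a rotation vector about the world's x, y, z in degrees, then the finger opening in cm, from 0 to 8.54. In form: dx dy dz rx ry rz jaw; .... A call has 1 to 10 rows; each row shifts and turns the commanded pose from where the row before left it; what a row does not reach is not made up. A row lasts 1/8 s, in which the tool goes at most 62.5 mm and 10.7 degrees, less where a joint would pass 70% of its speed; a pose out of reach is approached as far as the arm can. A call with a gripper value outside its range is refused whole. The fingers move at their own pace and stop on an object; "force" is the grip in N (left out, the last holds). Time passes only in rows, so rows that do not move let the fingers close. It gives the time, the measured TCP pose, the force and the opening at its end, in the units of the state.
- ctrl.get_obs(): the state, without advancing time (a new reading comes with each control period).
- eyes.get_image(name): name is "scene" or "top" or "wrist"; returns (picture, depth): 384x512x3 uint8, blue, green, red; 384x512 float32, m along the optical axis (not along the pixel's ray), 0 where there is no reading.
- eyes.camera_params(name): a dict with "mtx" (3x3 intrinsics, pixels), "extrinsics" (4x4, takes a point from camera to world coordinates). Camera axes: x right, y down, z forward; pixel columns grow to the right and rows downward; lengths in m; the calibration is good to about 2 mm. The wrist camera is an equidistant fisheye: a pixel r from the principal point sees the ray r / f radians off the axis. A picture is of the moment at which its call begins: read the wrist's pose just before it. camera_params takes no time and is no camera call; for the wrist camera it gives the pose at the moment of the call.
- order.close_job(): hands the job in, once; it reports no verdict.
Trained networks look in the newest picture that a camera, given by its name, has taken for a name from the list of things; names that differ only in an ending like _2 or _b are one class to them, and where a whole thing is asked for, a point or a joint stands for the part that bears it (a point fixed in the world has none). Each returns a list of dicts, best first, with "p" (0 to 1); they miss things now and then, are a little off and sometimes report something else, mostly with a low value. They report only what shows in the picture. A call takes as long as a camera call. They do not tell look-alikes from the thing itself.
- search_frame(camera, label): "at" ([x, y, z] in m, in the coordinates of the camera as it stood for that picture, good to about 4 mm: the middle of the surface that is visible of it).
- outline_of(camera, label): "pixels" (384x512 bool, what is visible of it).
The state is a dict: "time": time; "joints": joint angles; "qvel": joint speeds; "effort": joint torques, N m; "tcp_pos": TCP position; "tool_rot": TCP orientation; "ft_force": force on the tool from outside, world axes, zero at the start; "moment": the same for the moment, N m; "opening": finger opening in m.
Only numpy, scipy, OpenCV 4.12 (cv2) and the standard library are available. Lean on these libraries where they do the work, as an engineer would, in place of code of your own. Each camera call takes 0.05 s, during which the arm holds its last target. There are 200 camera calls.

TASK

Set the photo light first: turn the dial on the grey light controller until its pointer clicks in at the middle-sized of the three white dots. Then take the widest wooden bangle off the T-shaped stand and hold it up for the camera, 20 cm in front of the lens glass, centred on the lens, upright and with its round opening squarely facing the lens. Finish still gripping it there, motionless; do not drop it, touch the camera or its lights, or disturb the other bangles and things on the table.

Things in the scene. Friction and masses are not known exactly. Their poses are not given: they have to be found in the camera images.
- light_dial (a joint): Angle of the light controller's dial, rad, growing clockwise seen from above: 0 = open ring mark (off), 0.6 = small dot, 1.2 = middle-sized dot, 1.8 = large dot. Detents at these four values pull the dial in; the peaks between them take about 0.07 N m. Stops at -0.12 and 1.92. At the start it stands at the open ring or the small dot.
- dial_grip (a point): Point on the dial's vertical axis at grip height, 57 mm above the table. The dial is a black pointer knob: a skirt disc 42 mm across, and on it an upright bar 40 mm long, 13 mm thick, from 46 to 66 mm above the table. The point turns with the dial: x axis along the bar, towards the end with the white pointer line; pinch the bar across y.
- light_controller: Grey box fixed to the table, 125 (x) x 105 (y) mm, flat top 38 mm high with the dial 8 mm from its middle towards -x, the marks in an arc on the dial's +x side. A black power adapter lies at its +y side. Origin under its centre.
- bangle_wide: The widest bangle: rigid wooden ring, 22 mm wide along its axis, 84 mm outside, 60 mm inside diameter (wood 12 mm thick), 24 to 48 g. Hangs upright on the left or right arm of the stand (varies): the top of the ring lies on the bar and rises 12 mm above it. Origin at the ring's centre, 132 mm above the table while hanging; y axis along the ring's axis, z up while hanging.
- bangle_stand: T-shaped stand of dark wood, fixed to the table: round foot 124 mm across, thin post, plain round bar 24 mm thick, 230 mm long, level along the stand's y axis, its axis 150 mm above the table. Bangles come off the bar's open ends. Origin under the post at table height. On each arm one bangle hangs about 80 mm from the post and a thin one about 27 mm from it.
- lens (a point): Centre of the front glass of the camera's lens (barrel 62 mm across), 155 to 195 mm above the table. The camera looks level along the NEGATIVE x axis of this frame (x points back into the camera); z up. So the bangle's centre belongs at x = -200 mm, y = 0, z = 0 of this frame. Nothing of the camera stands in front of the glass.
- camera_stand: Camera on a weighted stand fixed to the table: round foot 150 mm across, camera body 118 x 68 mm, and on a bracket two light panels 85 x 75 mm, 142 mm to either side of the lens. Highest point 52 mm above the lens axis. Origin at table height under the lens glass, the column 81 mm behind it, axes as the lens's. Not to be touched.
- bangle_mid: A bangle 14 mm wide, on the outer place of the other arm. Same wood and diameters as the widest one, hanging on the same bar. Origin at the ring's centre, y along its axis. Leave it hanging.
- bangle_thin_left: A thin bangle, 9 mm wide, near the post on the stand's +y arm. Same wood and diameters as the widest one, hanging on the same bar. Origin at the ring's centre, y along its axis. Leave it hanging.
- bangle_thin_right: A thin bangle, 9 mm wide, near the post on the stand's -y arm. Same wood and diameters as the widest one, hanging on the same bar. Origin at the ring's centre, y along its axis. Leave it hanging.
- tape_measure: Yellow tape measure, 80 x 36 mm, 62 mm high; origin under its centre. Leave alone.
- bud_vase: Little black bud vase, 56 mm across, 58 mm high; origin under its centre. Leave alone.
- tea_cup: White tea cup, 68 mm across, 52 mm high; origin under its centre. Leave alone.
- coasters: Stack of four dark wooden coasters, 90 mm across, 40 mm high; origin under its centre. Leave alone.
- seal: Dark wooden seal, 30 mm square, 77 mm high with its turned grip; origin under its centre. Leave alone.
Not all that is in view belongs to the job. What is shaped like the bangle_wide but orange or turquoise is not meant.

How it is judged:
On the way, in this order (a step that is already met when the one before it is completed fails the run):
1. the dial rests at the middle-sized dot (value of joint light_dial between 1.05 and 1.35 rad and velocity of joint light_dial between -0.2 and 0.2 rad/s), for 0.2 s.
2. the widest bangle is off the bar, in the fingers (contact force between the fingers and bangle_wide above 0.5 N and contact force between bangle_wide and bangle_stand below 0.05 N and horizontal distance between bangle_wide and bangle_stand above 0.135 m), for 0.1 s.
At the end, for the whole second after the job is handed in: Dial at the middle-sized dot (within 0.15 rad). Widest bangle gripped (over 0.5 N), free of the stand, still (under 0.03 m/s), its centre 175 to 225 mm before the lens glass, within 18 mm of the lens axis sideways and in height, its axis within 0.17 rad (10 degrees) of the lens axis (value of joint light_dial between 1.05 and 1.35 rad and contact force between the fingers and bangle_wide above 0.5 N and contact force between bangle_wide and bangle_stand below 0.05 N and x of bangle_wide in the frame of lens between -0.225 and -0.175 m and y of bangle_wide in the frame of lens between -0.018 and 0.018 m and z of bangle_wide in the frame of lens between -0.018 and 0.018 m and angle between the y axis of bangle_wide and the x axis of lens, either way round below 0.17 rad and linear speed of bangle_wide below 0.03 m/s); the arm keeps its last pose, push and grip.
It fails at once if another bangle was disturbed (moved more than 30 mm) (distance of any of bangle_mid, bangle_thin_left, bangle_thin_right from where it was at the start of the episode above 0.03 m).
It fails at once if a bystander on the table was disturbed (moved more than 30 mm) (distance of any of tape_measure, bud_vase, tea_cup, coasters, seal from where it was at the start of the episode above 0.03 m).
It fails at once if the camera, its lights or its stand were touched (over 1 N) (contact force between anything else and camera_stand above 1 N).
It fails at once if the widest bangle was dropped (height (world z) of bangle_wide below 0.06 m).
It also fails if it takes over 54 s, if anything falls off the work surface, if the arm or the gripper's body presses on something with over 40 N, if the wrist force passes 120 N, or if a joint passes its speed limit or range.

## Working session

There is one attempt and no reset: what is moved stays moved. The work goes in short steps, Python scripts to look and compute and a tool call to move; the robot and the scene stay as the last step left them, time stands still between calls to the robot, and variables do not carry over. Pictures are saved under pics/ and viewed, about 8 in all and at most 12, crops included, and the job is handed in when it is done.

Besides the shell and the picture viewer there is one more tool, called by a JSON object that holds its "api" and its "payload", one argument or row to a line. apply_moves: Moves the arm, as the interface text tells. Its arguments: {"type":"object","properties":{"increments":{"type":"string"},"force":{"type":"number"}},"required":["increments"]}

```bash
ls; mkdir -p pics
cat > h.py <<'E'
import numpy as np, cv2
from bench import ctrl, eyes, order, search_frame, outline_of
from scipy.spatial.transform import Rotation as R
def world(cam,p):
    T=eyes.camera_params(cam)["extrinsics"]; return (np.array(T)@np.r_[p,1])[:3]
def cloud(cam,d,mask):
    P=eyes.camera_params(cam);K=np.array(P["mtx"]);T=np.array(P["extrinsics"])
    v,u=np.nonzero(mask&(d>0));z=d[v,u]
    c=np.c_[(u-K[0,2])/K[0,0]*z,(v-K[1,2])/K[1,1]*z,z]
    return c@T[:3,:3].T+T[:3,3]
E
cat > a.py <<'E'
from h import *
np.set_printoptions(precision=3,suppress=True)
print(ctrl.get_obs())
for c in ["scene","top"]:
    im,d=eyes.get_image(c); cv2.imwrite(f"pics/{c}0.png",im); np.save(f"{c}d.npy",d)
    print(c,eyes.camera_params(c))
    for n in ["light_controller","light_dial","bangle_wide","bangle_stand","bangle_mid","camera_stand","lens","bangle_thin_left","tape_measure","bud_vase","tea_cup","coasters","seal"]:
        for r in search_frame(c,n)[:3]: print(n,round(r["p"],2),world(c,r["at"]))
E
python3 a.py
```

```text
pics
{'time': 0.0, 'joints': array([ 1.023,  0.351,  1.652,  0.   ,  1.139, -0.085]), 'qvel': array([ 0.001, -0.   ,  0.001, -0.   , -0.   ,  0.   ]), 'effort': array([  0.001, -50.611, -29.14 ,  -0.   ,   0.005,   0.   ]), 'tcp_pos': array([0.245, 0.492, 0.231]), 'tool_rot': array([-0.72 , -3.057,  0.002]), 'ft_force': array([-0.232,  0.015, -1.215]), 'moment': array([ 0.018,  0.042, -0.011]), 'opening': 0.08494667161395196}
scene {'mtx': array([[371.252,   0.   , 252.639],
       [  0.   , 371.252, 196.849],
       [  0.   ,   0.   ,   1.   ]]), 'extrinsics': array([[-0.876,  0.332, -0.35 ,  0.904],
       [ 0.483,  0.59 , -0.647,  0.613],
       [-0.008, -0.736, -0.677,  0.802],
       [ 0.   ,  0.   ,  0.   ,  1.   ]])}
light_controller 0.95 [0.555 0.383 0.043]
light_dial 0.56 [0.54  0.386 0.047]
bangle_wide 0.77 [0.518 0.239 0.062]
bangle_wide 0.68 [0.346 0.341 0.065]
bangle_wide 0.63 [ 0.526 -0.072  0.076]
bangle_stand 0.74 [0.621 0.08  0.019]
bangle_mid 0.66 [ 0.622 -0.001  0.156]
camera_stand 0.7 [ 0.556 -0.521  0.169]
lens 0.89 [ 0.561 -0.524  0.188]
bangle_thin_left 0.87 [0
[... 661 characters left out ...]
   ]])}
light_controller 0.62 [0.553 0.387 0.043]
light_dial 0.4 [0.538 0.375 0.048]
bangle_wide 0.83 [0.607 0.147 0.164]
bangle_wide 0.65 [0.331 0.329 0.064]
bangle_wide 0.62 [0.517 0.229 0.074]
bangle_stand 0.57 [0.601 0.071 0.014]
bangle_mid 0.43 [ 0.602 -0.01   0.172]
camera_stand 0.83 [ 0.539 -0.525  0.19 ]
lens 0.66 [ 0.537 -0.525  0.2  ]
lens 0.41 [0.537 0.379 0.044]
bangle_thin_left 0.49 [0.605 0.095 0.162]
tape_measure 0.65 [0.402 0.187 0.057]
tape_measure 0.35 [0.604 0.148 0.165]
tape_measure 0.16 [0.554 0.385 0.039]
bud_vase 0.76 [0.42  0.024 0.04 ]
bud_vase 0.25 [0.555 0.388 0.042]
tea_cup 0.54 [0.722 0.266 0.022]
coasters 0.92 [0.745 0.138 0.042]
seal 0.39 [ 0.41  -0.167  0.053]
```

Run:
```python
import cv2
for c in ["scene","top"]:
    im=cv2.imread(f"pics/{c}0.png"); cv2.imwrite(f"pics/{c}0b.png",cv2.resize(im,(800,600),interpolation=cv2.INTER_CUBIC))
```

```text
(no output)
```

View pics/scene0b.png

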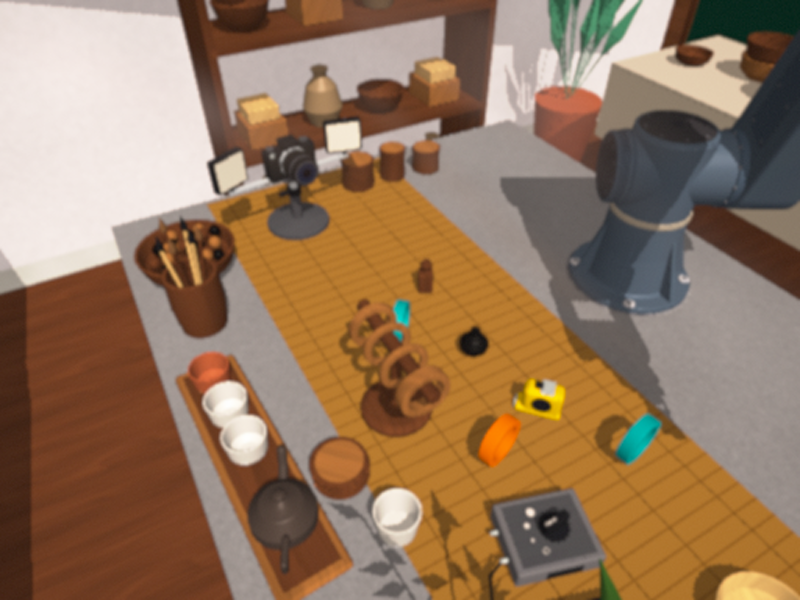

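View pics/top0b.png

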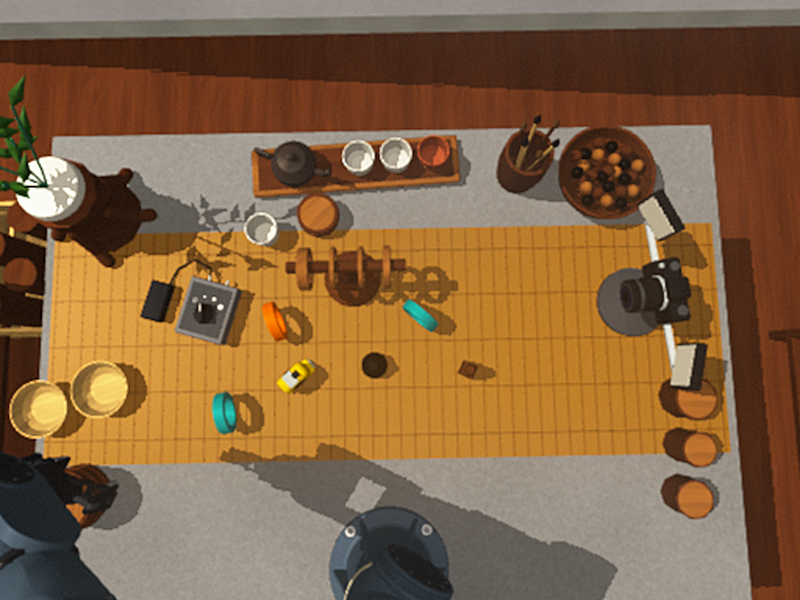

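The scene view shows the wide bangle on the arm end nearest the viewer (425,390), orange and turquoise look-alikes on the mat, the controller at (545,535), and the camera at (290,165). The top view shows the wide bangle on the +y arm at (303,268), the camera lens at (630,297), facing +y.

{"api": "apply_moves", "payload": {
  "increments": "5 -1.9 0.5 0 0 0 8.5;5 -1.9 0.5 0 0 0 8.5;5 -1.9 0.5 0 0 0 8.5;5 -1.9 0 0 0 0 8.5;5 -1.9 0 0 0 0 8.5;2 -1.5 0 0 0 0 8.5;0 0 0 0 0 0 8.5"
}}

```text
time: 2.28
tcp_pos: [0.5161, 0.3812, 0.2459]
tool_rot: [-0.723, -3.057, 0.001]
ft_force: [0.0, -0.4, 0.0]
opening: 0.085
```

```bash
cat > b.py <<'E'
from h import *
np.set_printoptions(precision=4,suppress=True)
P=eyes.camera_params("wrist");print(P);print(ctrl.get_obs()["tcp_pos"])
im,d=eyes.get_image("wrist");cv2.imwrite("pics/w1.png",im);np.save("wd.npy",d);np.save("wT.npy",P["extrinsics"])
for n in ["light_controller","light_dial"]:
    for r in search_frame("wrist",n)[:2]: print(n,r["p"],world("wrist",r["at"]))
cv2.imwrite("pics/w1b.png",cv2.resize(im,(800,600)))
eyes.get_image("top");eyes.get_image("scene")
for c in["top","scene"]:
    d=np.load(f"{c}d.npy")
    for n in["bangle_wide","bangle_mid","bangle_thin_left","bangle_stand","camera_stand","light_controller","light_dial"]:
        for r in outline_of(c,n)[:3]:
            q=cloud(c,d,r["pixels"])
            if len(q)<10: continue
            v,u=np.nonzero(r["pixels"])
            print(c,n,round(r["p"],2),len(q),"px",u.mean().round(),v.mean().round(),"med",np.median(q,0),"lo",np.percentile(q,3,0),"hi",np.percentile(q,97,0))
E
python3 b.py
```

```text
{'mtx': array([[297.3186,   0.    , 254.5467],
       [  0.    , 297.3186, 193.6134],
       [  0.    ,   0.    ,   1.    ]]), 'extrinsics': array([[ 0.4488,  0.8482,  0.2813,  0.4442],
       [ 0.8936, -0.4256, -0.1425,  0.4178],
       [-0.0012,  0.3153, -0.949 ,  0.3888],
       [ 0.    ,  0.    ,  0.    ,  1.    ]])}
[0.5161 0.3812 0.2459]
light_controller 0.98 [0.5408 0.3936 0.0369]
top bangle_wide 0.74 354 px 143.0 263.0 med [0.3312 0.3309 0.0646] lo [0.2946 0.3175 0.0051] hi [0.3673 0.3465 0.0863]
top bangle_wide 0.7 204 px 194.0 172.0 med [0.6017 0.1494 0.1659] lo [0.5709 0.1418 0.1073] hi [0.6441 0.1598 0.177 ]
top bangle_wide 0.63 213 px 268.0 201.0 med [ 0.5213 -0.0756  0.0759] lo [ 0.4949 -0.104   0.0034] hi [ 0.5494 -0.0446  0.0861]
top bangle_thin_left 0.58 92 px 212.0 170.0 med [0.6121 0.0943 0.1658] lo [0.5744 0.0913 0.1069] hi [0.6433 0.0998 0.1769]
top bangle_thin_left 0.56 113 px 230.0 170.0 med [0.6059 0.0404 0.1666] lo [0.5736 0.0364 0.1051] hi [0.6467 0.0467 0.1755]
top bangle_stand 0.6 1221 px 224.0 177.0 med [0.6034 0.0655 0.0203] lo [ 0.5555 -0.0303  0.002 ] 
[... 948 characters left out ...]
d [0.6218 0.0982 0.1542] lo [0.5726 0.0901 0.1017] hi [0.6498 0.1002 0.1738]
scene bangle_stand 0.84 1418 px 251.0 251.0 med [0.6196 0.0813 0.0174] lo [0.5797 0.0011 0.0055] hi [0.6656 0.1792 0.1625]
scene camera_stand 0.95 3029 px 186.0 111.0 med [ 0.5538 -0.5244  0.169 ] lo [ 0.3704 -0.6403  0.0035] hi [ 0.7177 -0.458   0.2226]
scene camera_stand 0.67 316 px 354.0 336.0 med [0.5389 0.3848 0.0489] lo [0.5199 0.3625 0.0432] hi [0.5552 0.3982 0.068 ]
scene light_controller 0.64 3228 px 348.0 344.0 med [0.5542 0.3866 0.0385] lo [0.4873 0.3255 0.012 ] hi [0.6137 0.4374 0.0642]
scene light_dial 0.72 360 px 355.0 336.0 med [0.5381 0.3851 0.0479] lo [0.5169 0.3621 0.0389] hi [0.5553 0.3994 0.068 ]
```

View pics/w1b.png

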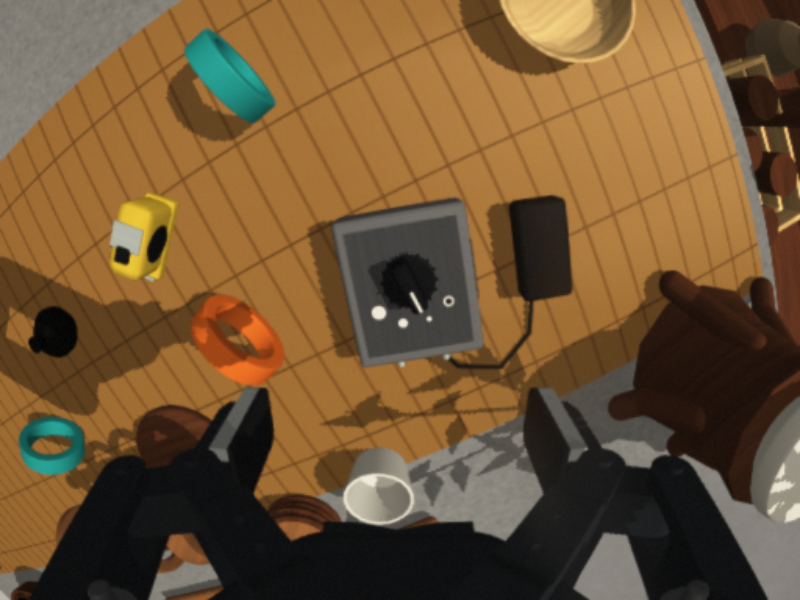

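The wrist view shows the pointer line at (417,302) aimed at the small dot (430,318); the middle-sized dot is at (403,323), large (378,312), ring (448,300). So the dial needs −34° about z.

```bash
cat >> h.py <<'E'
def wray(u,v,P):
    K=np.array(P["mtx"]);a=np.array([(u-K[0,2])/K[0,0],(v-K[1,2])/K[1,1]]);r=np.linalg.norm(a)
    return np.array(P["extrinsics"])[:3,:3]@np.r_[a/max(r,1e-9)*np.sin(r),np.cos(r)]
def wplane(u,v,z,P):
    g=wray(u,v,P);o=np.array(P["extrinsics"])[:3,3];return o+g*(z-o[2])/g[2]
E
cat > c.py <<'E'
from h import *
np.set_printoptions(precision=4,suppress=True)
P=eyes.camera_params("wrist");P["extrinsics"]=np.load("wT.npy")
im=cv2.imread("pics/w1.png");g=im.min(2);
m=np.zeros_like(g);m[140:225,220:305]=(g[140:225,220:305]>140)
n,l,s,c=cv2.connectedComponentsWithStats(m,connectivity=8)
D={}
for i in range(1,n):
    if s[i,4]<3: continue
    print(s[i],c[i],"z38",wplane(*c[i],.038,P)[:2],"z66",wplane(*c[i],.066,P)[:2])
from scipy.optimize import least_squares
px=[(448*.64,300*.64),(430*.64,318.5*.64),(403*.64,323*.64),(378.5*.64,312.5*.64)]
for i,q in enumerate(px):
    k=min(range(1,n),key=lambda j:np.hypot(*(c[j]-q))) 
    if np.hypot(*(c[k]-q))<3: px[i]=c[k]
W=np.array([wplane(*q,.038,P)[:2] for q in px]);print(W)
f=lambda p:np.r_[(W-np.c_[p[0]+p[2]*np.cos(p[3]-.6*np.arange(4)),p[1]+p[2]*np.sin(p[3]-.6*np.arange(4))]).ravel()]
r=least_squares(f,[.54,.385,.03,.6]);print("axis",r.x[:2],"rad",r.x[2],"ring angle deg",np.degrees(r.x[3]),r.cost**.5)
cr=cv2.resize(im[150:225,215:315],(800,600),interpolation=cv2.INTER_CUBIC);cv2.imwrite("pics/w1c.png",cr)
E
python3 c.py
```

```text
[263 187   7  13  26] [266.     193.2308] z38 [0.5541 0.3781] z66 [0.5453 0.3813]
[284 189   7   7  22] [286.7273 192.2727] z38 [0.5646 0.4018] z66 [0.555  0.4031]
[238 196   9   9  63] [242.     199.6825] z38 [0.5483 0.3475] z66 [0.54   0.3531]
[273 203   3   3   7] [274.     203.7143] z38 [0.5711 0.381 ] z66 [0.561 0.384]
[255 204   6   6  28] [257.5    206.2143] z38 [0.5648 0.361 ] z66 [0.5552 0.3655]
[[0.5646 0.4018]
 [0.5711 0.381 ]
 [0.5648 0.361 ]
 [0.5483 0.3475]]
axis [0.5349 0.3811] rad 0.03611830687004748 ring angle deg 34.702304760796295 0.00023359759551548083
```

View pics/w1c.png

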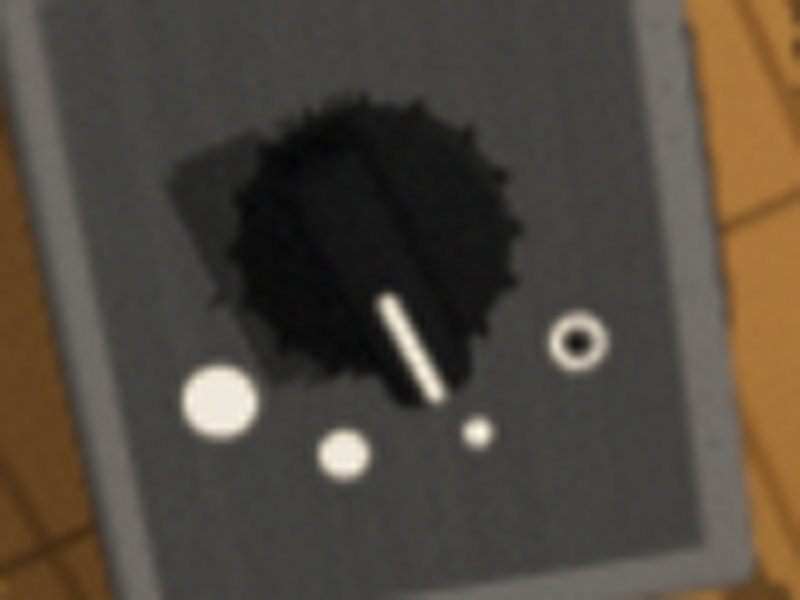

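{"api": "apply_moves", "payload": {
  "increments": "0.94 0 -4 0 0 9 5;0.94 0 -5 0 0 9 5;0 0 -4 0 0 8.8 5;0 0 0 0 0 0 5;0 0 0 0 0 0 5",
  "force": 40
}}

```text
time: 3.85
tcp_pos: [0.5351, 0.3826, 0.1182]
tool_rot: [-0.003, 3.14, 0.002]
ft_force: [0.8, 0.0, -0.0]
opening: 0.0498
```

```bash
cat > d.py <<'E'
from h import *
np.set_printoptions(precision=4,suppress=True)
o=ctrl.get_obs();print(o["tcp_pos"],R.from_rotvec(o["tool_rot"]).as_matrix(),o["joints"],o["opening"])
P=eyes.camera_params("wrist")
im,d=eyes.get_image("wrist");cv2.imwrite("pics/w2.png",im)
g=im.min(2);n,l,s,c=cv2.connectedComponentsWithStats((g>140).astype(np.uint8),connectivity=8)
for i in range(1,n):
    if 3<s[i,4]<400:
        a=wplane(*c[i],.038,P)[:2];b=wplane(*c[i],.066,P)[:2]
        if np.hypot(*(a-[.535,.381]))<.05: print(s[i,4],a,b)
E
python3 d.py
```

```text
[0.5351 0.3826 0.1182] [[-1.     -0.0017  0.002 ]
 [-0.0017  1.      0.0012]
 [-0.002   0.0012 -1.    ]] [ 0.5501  0.6644  1.4444 -0.      1.0306 -1.0224] 0.049803659743227785
147 [0.549  0.3475] [0.5371 0.3519]
96 [0.5618 0.3812] [0.5483 0.3814]
53 [0.5652 0.4021] [0.5513 0.3996]
65 [0.5657 0.361 ] [0.5517 0.3637]
```

{"api": "apply_moves", "payload": {
  "increments": "0 -0.13 -3.5 0 0 0 5;0 0 -2.4 0 0 0 5;0 0 -1.0 0 0 0 5;0 0 0 0 0 0 5;0 0 0 0 0 0 1;0 0 0 0 0 0 1;0 0 0 0 0 0 1;0 0 0 0 0 0 1;0 0 0 0 0 0 1",
  "force": 40
}}

```text
time: 5.03
tcp_pos: [0.5347, 0.3811, 0.0484]
tool_rot: [-0.008, 3.14, 0.001]
ft_force: [-1.4, -0.9, 7.3]
opening: 0.0121
```

{"api": "apply_moves", "payload": {
  "increments": "0 0 0.1 0 0 -6 1;0 0 0 0 0 -6 1;0 0 0 0 0 -6 1;0 0 0 0 0 -6 1;0 0 0 0 0 -6 1;0 0 0 0 0 -4.4 1;0 0 0 0 0 0 1;0 0 0 0 0 0 1"
}}

```text
time: 6.02
tcp_pos: [0.5347, 0.3809, 0.0485]
tool_rot: [0.919, 3.004, 0.001]
ft_force: [2.7, 0.2, -1.1]
opening: 0.012
```

Run:
```python
from h import *
o=ctrl.get_obs();m=R.from_rotvec(o["tool_rot"]).as_matrix();print(np.degrees(np.arctan2(m[1,1],m[0,1])),o["ft_force"],o["moment"],o["opening"])
```

```text
55.97643853893294 [ 2.65661318  0.24192116 -1.10571546] [-0.09564045 -0.49418137  0.0517846 ] 0.011953677681360603
```

{"api": "apply_moves", "payload": {
  "increments": "0 0 0 0 0 0 4;0 0 0 0 0 0 4;0 0 0 0 0 0 4;0 0 3 0 0 0 4;0 0 6 0 0 0 4;0 0 6 0 0 0 4;0 0 0 0 0 0 4"
}}

```text
time: 6.9
tcp_pos: [0.5361, 0.382, 0.2037]
tool_rot: [0.919, 2.998, 0.01]
ft_force: [0.0, -0.7, -0.6]
opening: 0.0404
```

```bash
python3 d.py
cat > e.py <<'E'
from h import *
np.set_printoptions(precision=4,suppress=True)
for c in["top","scene"]:
    im=cv2.imread(f"pics/{c}0.png");d=np.load(f"{c}d.npy")
    q=cloud(c,d,np.ones(d.shape,bool)); col=im[d>0]
    # bar: points at height 150-175 near stand
    m=(abs(q[:,0]-.61)<.07)&(q[:,1]>-.06)&(q[:,1]<.21)&(q[:,2]>.1)&(q[:,2]<.19)
    p=q[m]; h=np.histogram(p[:,1],bins=np.arange(-.06,.215,.005))
    print(c,"y hist",[(round(float(b),3),int(n)) for b,n in zip(h[1],h[0]) if n])
    for lo,hi in[(.125,.180),(.08,.11),(.025,.06),(-.02,.005)]:
        s=p[(p[:,1]>lo)&(p[:,1]<hi)]
        # ring points away from the bar in x
        t=s[(s[:,2]>.1)]; print(lo,"x",np.percentile(t[:,0],[1,99]),"z",np.percentile(t[:,2],[1,99]),"ring-side y",[np.percentile(t[(t[:,0]<.59),1],[5,50,95]) ,np.percentile(t[t[:,0]>.63,1],[5,50,95]) if (t[:,0]>.63).sum()>3 else None])
    m=(q[:,0]>.3)&(q[:,0]<.78)&(q[:,1]<-.42)&(q[:,1]>-.66)&(q[:,2]>.1)&(q[:,2]<.26)
    p=q[m];cc=col[m]
    br=cc.min(1)>150
    for side in(0,1):
        s=p[br&((p[:,0]>.55)==side)&(p[:,2]>.13)]
        if len(s)>5: print(c,"panel",side,len(s),np.median(s,0),np.percentile(s,2,0),np.percentile(s,98,0))
    s=p[(abs(p[:,0]-.55)<.06)&(p[:,1]>-.51)]
    print("barrel",len(s),np.median(s,0),np.percentile(s,2,0),np.percentile(s,98,0))
    np.save(c+"cam.npy",np.c_[p,cc])
E
python3 e.py
```

```text
[0.5361 0.382  0.2037] [[-0.828   0.5606  0.0075]
 [ 0.5607  0.828   0.0047]
 [-0.0036  0.0081 -1.    ]] [ 0.5484  0.5698  1.3815  0.0001  1.1814 -0.4272] 0.04035274411009696
34 [0.5641 0.4016] [0.5554 0.4039]
32 [0.5507 0.37  ] [0.5432 0.3752]
77 [0.5483 0.347 ] [0.5411 0.3543]
10 [0.5705 0.3812] [0.5612 0.3853]
37 [0.5646 0.3606] [0.5558 0.3667]
top y hist [(-0.045, 8), (-0.04, 16), (-0.035, 16), (-0.03, 8), (-0.025, 16), (-0.02, 19), (-0.015, 38), (-0.01, 52), (-0.005, 38), (-0.0, 7), (0.005, 15), (0.01, 15), (0.015, 8), (0.02, 16), (0.025, 15), (0.03, 9), (0.035, 50), (0.04, 54), (0.045, 15), (0.05, 16), (0.055, 16), (0.06, 10), (0.065, 18), (0.07, 19), (0.075, 12), (0.08, 13), (0.085, 16), (0.09, 74), (0.095, 49), (0.1, 12), (0.105, 12), (0.11, 12), (0.115, 14), (0.12, 12), (0.125, 9), (0.13, 14), (0.135, 13), (0.14, 82), (0.145, 60), (0.15, 43), (0.155, 49), (0.16, 30), (0.165, 11), (0.17, 13), (0.175, 15), (0.18, 12), (0.185, 2)]
0.125 x [0.5705 0.6489] z [0.1034 0.1773] ring-side y [array([0.1417, 0.1509, 0.1625]), array([0.1421, 0.1474, 0.1621])]
0.08 x [0.5704 0.6472] z [0.
[... 1268 characters left out ...]
 0.1611, 0.163 ]), array([0.1436, 0.1589, 0.1632])]
0.08 x [0.57   0.6517] z [0.1009 0.1744] ring-side y [array([0.0924, 0.0982, 0.1001]), array([0.0918, 0.0984, 0.1001])]
0.025 x [0.5698 0.6511] z [0.1023 0.1742] ring-side y [array([0.0387, 0.0444, 0.0468]), array([0.0379, 0.0441, 0.0465])]
-0.02 x [0.5704 0.6518] z [0.1033 0.1755] ring-side y [array([-0.0141, -0.0039, -0.0017]), array([-0.015 , -0.0037, -0.0013])]
scene panel 0 407 [ 0.4121 -0.5483  0.1791] [ 0.3726 -0.5585  0.1337] [ 0.4664 -0.5385  0.2158]
scene panel 1 396 [ 0.6781 -0.52    0.1805] [ 0.6099 -0.5374  0.1341] [ 0.7201 -0.5017  0.2163]
barrel 504 [ 0.5552 -0.4693  0.181 ] [ 0.5124 -0.5094  0.1438] [ 0.6    -0.454   0.2051]
```

{"api": "apply_moves", "payload": {
  "increments": "1.5 -4.6 1 0 0 7 4.2;1.5 -4.6 1 0 0 7 4.2;1.5 -4.6 1 0 0 7 4.2;1.5 -4.6 0 0 0 7 4.2;1.5 -4.6 0 0 0 6.1 4.2;0 0 0 0 0 0 4.2;0 0 0 0 0 0 4.2"
}}

```text
time: 7.82
tcp_pos: [0.6088, 0.1512, 0.2271]
tool_rot: [-0.002, -3.14, 0.0]
ft_force: [0.6, -0.3, -0.0]
opening: 0.042
```

```bash
cat > f.py <<'E'
from h import *
np.set_printoptions(precision=4,suppress=True)
o=ctrl.get_obs();print(o["tcp_pos"],R.from_rotvec(o["tool_rot"]).as_matrix()[:,1:])
P=eyes.camera_params("wrist");im,d=eyes.get_image("wrist")
for r in search_frame("wrist","bangle_wide")[:3]: print(r["p"],world("wrist",r["at"]))
T=np.array(P["extrinsics"]);print(T)
K=np.array(P["mtx"]);v,u=np.mgrid[:384,:512];a=np.dstack([(u-K[0,2])/K[0,0],(v-K[1,2])/K[1,1]]);r=np.hypot(a[...,0],a[...,1])+1e-9
ray=np.dstack([a/r[...,None]*np.tan(r)[...,None],np.ones_like(r)])
W=(ray*d[...,None])@T[:3,:3].T+T[:3,3]
m=(d>0)&(r<1.3)&(abs(W[...,0]-.61)<.045)&(abs(W[...,1]-.1525)<.025)&(W[...,2]>.166)&(W[...,2]<.18)
w=W[m];print(len(w),w[:,1].min(),w[:,1].max(),np.percentile(w,[2,50,98],axis=0))
cv2.imwrite("pics/w3.png",im);cv2.imwrite("pics/w3b.png",cv2.resize(im,(640,480)))
# lens: fit from stored camera clouds
for c in["top","scene"]:
    q=np.load(c+"cam.npy")
    for lo,hi in[(-.480,-.465),(-.495,-.48),(-.462,-.45)]:
        s=q[(q[:,1]>lo)&(q[:,1]<hi)&(abs(q[:,0]-.55)<.06)]
        if len(s)>5: print(c,lo,len(s),"x",np.percentile(s[:,0],[1,50,99]),"z",np.percentile(s[:,2],[1,99]))
E
python3 f.py
```

```text
[0.6088 0.1512 0.2271] [[ 0.0014 -0.002 ]
 [ 1.     -0.0001]
 [-0.0001 -1.    ]]
0.91 [ 0.5293 -0.066   0.0658]
0.91 [0.5148 0.2258 0.0737]
0.7 [0.5942 0.1557 0.1685]
[[ 0.0022  0.9496  0.3135  0.5284]
 [ 1.     -0.0019 -0.0013  0.1515]
 [-0.0007  0.3135 -0.9496  0.3701]
 [ 0.      0.      0.      1.    ]]
1902 0.14154673529238726 0.16367782561381533 [[0.5848 0.1421 0.1664]
 [0.6048 0.1523 0.1722]
 [0.6328 0.1629 0.1749]]
top -0.48 113 x [0.5094 0.5379 0.5704] z [0.1725 0.2069]
top -0.495 115 x [0.5118 0.5405 0.5727] z [0.1757 0.2073]
top -0.462 172 x [0.5116 0.5406 0.5675] z [0.1471 0.2056]
scene -0.48 58 x [0.5076 0.5552 0.571 ] z [0.1569 0.206 ]
scene -0.495 53 x [0.5174 0.5622 0.5731] z [0.1566 0.2066]
scene -0.462 194 x [0.5148 0.5426 0.5673] z [0.1438 0.2015]
```

View pics/w3b.png

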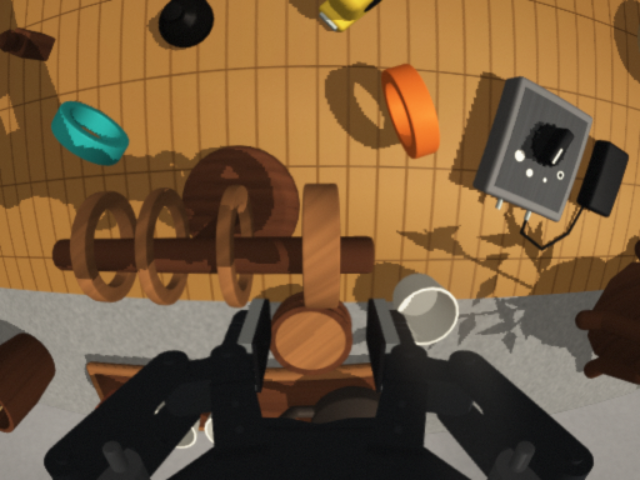

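{"api": "apply_moves", "payload": {
  "increments": "0.2 0.13 -3.2 0 0 0 4.2;0 0 -2 0 0 0 4.2;0 0 -0.9 0 0 0 4.2;0 0 0 0 0 0 4.2;0 0 0 0 0 0 1.6;0 0 0 0 0 0 1.6;0 0 0 0 0 0 1.6;0 0 0 0 0 0 1.6",
  "force": 40
}}

```text
time: 8.93
tcp_pos: [0.6118, 0.1524, 0.1684]
tool_rot: [0.001, 3.14, 0.001]
ft_force: [-1.3, 0.7, 6.3]
opening: 0.0203
```

{"api": "apply_moves", "payload": {
  "increments": "0 0 0.5 0 0 0 1.6;0 0 0.5 0 0 0 1.6;0 0 0.5 0 0 0 1.6;0 0 0 0 0 0 1.6"
}}

```text
time: 9.43
tcp_pos: [0.6115, 0.1522, 0.1828]
tool_rot: [0.001, 3.141, 0.0]
ft_force: [-0.5, 0.1, -0.4]
opening: 0.0203
```

```bash
cat > g.py <<'E'
from h import *
np.set_printoptions(precision=4,suppress=True)
o=ctrl.get_obs();print(o["tcp_pos"],R.from_rotvec(o["tool_rot"]).as_matrix()[:,1],o["ft_force"],o["opening"])
ims=[]
for c in["scene","wrist"]:
    im,d=eyes.get_image(c);ims.append(im)
    for r in outline_of(c,"bangle_wide")[:4]:
        if c=="scene":
            q=cloud(c,d,r["pixels"]); print(r["p"],len(q),np.percentile(q,[2,50,98],axis=0).ravel())
    for r in search_frame(c,"bangle_wide")[:4]: print(c,r["p"],world(c,r["at"]))
cv2.imwrite("pics/g.png",np.hstack([cv2.resize(ims[0][120:320,170:370],(400,400)),cv2.resize(ims[1],(400,400))]))
E
python3 g.py; mv pics/g.png pics/g1.png
```

```text
[0.6115 0.1522 0.1828] [0.0003 1.     0.0001] [-0.5064  0.0814 -0.4107] 0.020266029387193383
0.9 533 [0.4828 0.2183 0.0073 0.5231 0.2353 0.0616 0.5556 0.2524 0.0846]
0.79 524 [0.5703 0.0875 0.0169 0.6239 0.1589 0.1509 0.6505 0.164  0.1866]
0.7 477 [0.2961 0.3235 0.012  0.3418 0.3376 0.0667 0.3693 0.3499 0.0848]
scene 0.97 [0.6241 0.1585 0.1545]
scene 0.89 [0.3444 0.3421 0.0677]
scene 0.72 [ 0.5566 -0.5218  0.1661]
wrist 0.76 [0.5885 0.1537 0.1811]
wrist 0.71 [0.5148 0.2236 0.0717]
wrist 0.6 [ 0.5265 -0.0678  0.0583]
wrist 0.21 [0.4352 0.0313 0.0378]
```

View pics/g1.png

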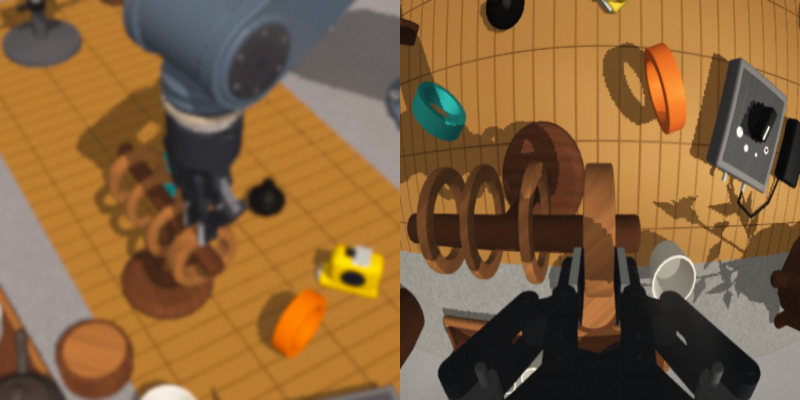

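{"api": "apply_moves", "payload": {
  "increments": "0 2 0 0 0 0 1.6;0 2.6 0 0 0 0 1.6;0 2.6 0 0 0 0 1.6;0 2.6 0 0 0 0 1.6;0 2.6 0 0 0 0 1.6;0 0 1 0 0 0 1.6;0 0 4 0 0 0 1.6;0 0 4 0 0 0 1.6;0 0 2 0 0 0 1.6;0 0 0 0 0 0 1.6"
}}

```text
time: 10.98
tcp_pos: [0.6119, 0.276, 0.2943]
tool_rot: [0.001, 3.138, 0.002]
ft_force: [0.2, 0.3, -1.6]
opening: 0.0204
```

```bash
cat > k.py <<'E'
from h import *
np.set_printoptions(precision=4,suppress=True)
o=ctrl.get_obs();print(o["time"],o["tcp_pos"],o["joints"],o["opening"])
for c in["top","scene"]:
    q=np.load(c+"cam.npy");br=(q[:,3:].min(1)>150)&(q[:,2]>.15)
    C=[]
    for s in(0,1):
        p=q[br&((q[:,0]>.62) if s else (q[:,0]<.48)),:3];C.append((p.max(0)+p.min(0))/2)
        n=np.linalg.svd(p-p.mean(0))[2][2];print(c,s,len(p),C[-1],p.min(0),p.max(0),"n",n)
    v=C[1]-C[0];print("sep",np.linalg.norm(v[:2]),"yaw",np.degrees(np.arctan2(v[1],v[0])),"mid",(C[0]+C[1])/2)
    # barrel silhouettes by y slices, cylinder fit
    p=q[(q[:,1]>-.515)&(q[:,1]<-.458)&(abs(q[:,0]-.545)<.05)&(q[:,2]>.178)&(q[:,2]<.215),:3]
    from scipy.optimize import least_squares
    f=lambda a:np.hypot((p[:,0]-a[0]-np.tan(a[1])*(p[:,1]+.46))*np.cos(a[1]),p[:,2]-a[2])-a[3]
    r=least_squares(f,[.54,-.1,.175,.031],loss="soft_l1",f_scale=.002);print("cyl",len(p),r.x,np.degrees(r.x[1]),np.median(abs(r.fun)))
    r=least_squares(lambda a:f([*a,.031]),[.54,-.1,.175],loss="soft_l1",f_scale=.002);print("cyl31",r.x,np.degrees(r.x[1]))
    p=q[(q[:,1]>-.475)&(abs(q[:,0]-.54)<.04),:3];print("front y",np.percentile(p[:,1],[50,90,98,100]))
im=cv2.imread("pics/top0.png")[120:260,370:480];cv2.imwrite("pics/k.png",cv2.resize(im,(550,700))[:600])
E
python3 k.py
```

```text
10.975 [0.6119 0.276  0.2943] [ 0.3545  0.5288  1.2263 -0.0001  1.3831 -1.2156] 0.020362525048847776
top 0 261 [ 0.4086 -0.5454  0.1878] [ 0.3749 -0.5547  0.1528] [ 0.4424 -0.5362  0.2229] n [-0.2419 -0.9703  0.0024]
top 1 34 [ 0.6829 -0.5175  0.1883] [ 0.6524 -0.5337  0.1535] [ 0.7134 -0.5014  0.223 ] n [-0.436   0.8999 -0.0093]
sep 0.27564599557389424 yaw 5.808708742530117 mid [ 0.5457 -0.5315  0.188 ]
cyl 489 [ 0.539  -0.1671  0.1708  0.0341] -9.573082766423733 0.0016104697747207422
cyl31 [ 0.5386 -0.1773  0.1743] -10.158638376069414
front y [-0.4593 -0.4553 -0.4538 -0.4528]
scene 0 346 [ 0.4069 -0.548   0.1842] [ 0.3689 -0.5606  0.1501] [ 0.4449 -0.5354  0.2184] n [ 0.2292  0.9733 -0.0111]
scene 1 322 [ 0.6893 -0.5183  0.1881] [ 0.6501 -0.5371  0.1513] [ 0.7285 -0.4994  0.2249] n [-0.401   0.9161  0.0069]
sep 0.28402211311440057 yaw 6.013399023846416 mid [ 0.5481 -0.5331  0.1862]
cyl 263 [ 0.5369 -0.2838  0.1746  0.0281] -16.259648901597807 0.002998345512901769
cyl31 [ 0.5365 -0.269   0.1714] -15.409701763506092
front y [-0.4595 -0.4557 -0.4532 -0.4519]
```

View pics/k.png

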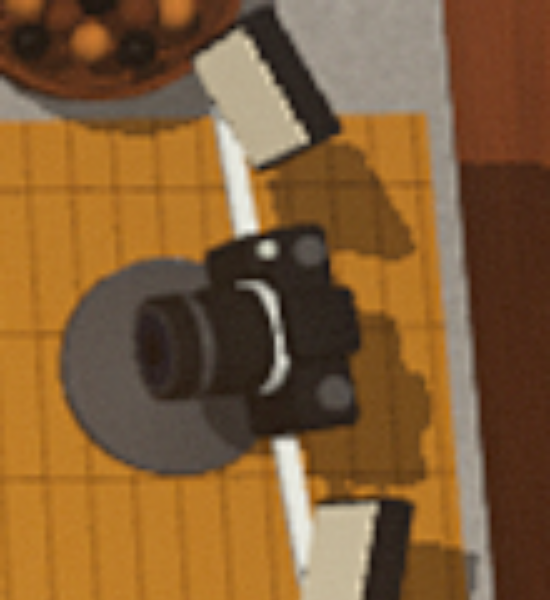

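The crop shows the camera facing left, slightly downward (lens front at (150,345)). Panels put the axis at ~5.8° from +y toward −x; the panel separation of 0.284 m matches the 2×142 mm given.

{"api": "apply_moves", "payload": {
  "increments": "0 -2 1 0 0 0 1.6;-1 -4.5 1 0 0 0 1.6;-1 -5 0 0 0 0 1.6;-1 -5 0 0 0 0 1.6;-1 -5 0 0 0 0 1.6;-1 -5 0 0 0 0 1.6;-1 -5 0 0 0 1 1.6;-1 -5 0 0 0 1 1.6;-1 -5 -1 0 0 1 1.6;-1 -5 -2 0 0 1 1.6"
}}

```text
time: 12.22
tcp_pos: [0.5201, -0.1913, 0.2821]
tool_rot: [-0.109, 3.139, -0.001]
ft_force: [0.8, -0.1, -0.5]
opening: 0.0204
```

{"api": "apply_moves", "payload": {
  "increments": "-0.2 -4 -3 0 0 1 1.6;0 -2.5 -3 0 0 0.8 1.6;0 -0.5 -1 0 0 0 1.6;0 0 0 0 0 0 1.6;0 0 0 0 0 0 1.6;0 0 0 0 0 0 1.6"
}}

```text
time: 12.98
tcp_pos: [0.5197, -0.2584, 0.2133]
tool_rot: [-0.16, 3.136, -0.001]
ft_force: [-0.3, 0.3, 0.3]
opening: 0.0197
```

```bash
cat > m.py <<'E'
from h import *
from scipy.optimize import least_squares
np.set_printoptions(precision=4,suppress=True)
o=ctrl.get_obs();print(o["time"],o["tcp_pos"],R.from_rotvec(o["tool_rot"]).as_matrix()[:,1],o["ft_force"],o["opening"])
ims=[];t=o["tcp_pos"]
for c in["scene","top","wrist"]:
    im,d=eyes.get_image(c);ims.append(im)
    for r in search_frame(c,"bangle_wide")[:3]: print(c,r["p"],world(c,r["at"]))
    if c!="wrist":
        q=cloud(c,d,np.ones(d.shape,bool))
        m=(np.abs(q-(t-[0,0,.036]))<[.05,.02,.046]).all(1)&(q[:,2]<t[2]-.015);w=q[m]
        print(c,len(w),np.percentile(w,[2,50,98],axis=0))
    for r in search_frame(c,"lens")[:1]: print("lens",r["p"],world(c,r["at"]))
ims[0]=ims[0][40:240,80:330]
cv2.imwrite("pics/m.png",np.hstack([cv2.resize(i,(400,400)) for i in (ims[0],ims[2])]))
E
python3 m.py
```

```text
12.975 [ 0.5197 -0.2584  0.2133] [-0.1016  0.9948 -0.0009] [-0.3061  0.2599  0.297 ] 0.019697942459779967
scene 0.85 [ 0.5252 -0.2538  0.1774]
scene 0.84 [0.5184 0.2355 0.0657]
scene 0.79 [0.3454 0.3402 0.0661]
scene 274 [[ 0.4781 -0.2697  0.1393]
 [ 0.5135 -0.2525  0.1627]
 [ 0.5588 -0.2437  0.1972]]
lens 0.74 [0.6215 0.0985 0.148 ]
top 0.68 [0.5188 0.2268 0.0705]
top 0.6 [0.3289 0.3295 0.0646]
top 0.47 [ 0.5197 -0.0736  0.0772]Traceback (most recent call last):
  File "m.py", line 12, in <module>
    print(c,len(w),np.percentile(w,[2,50,98],axis=0))
                   ~~~~~~~~~~~~~^^^^^^^^^^^^^^^^^^^^
    return _quantile_unchecked(
        a, q, axis, out, overwrite_input, method, keepdims, weights)
    return _ureduce(a,
                    func=_quantile_ureduce_func,
    ...<5 lines>...
                    overwrite_input=overwrite_input,
                    method=method)
    r = func(a, **kwargs)
    result = _quantile(arr,
                       quantiles=q,
    ...<2 lines>...
                       out=out,
                       weights=wgt)
    slices_having_nans = np.isnan(arr[-1, ...])
                                  ~~~^^^^^^^^^
IndexError: index -1 is out of bounds for axis 0 with size 0
```

```bash
sed -i 's/if c!="wrist"/if c=="scene"/' m.py
cat >> m.py <<'E'
im,d=eyes.get_image("scene")
r=max(outline_of("scene","bangle_wide"),key=lambda r:-np.linalg.norm(np.median(cloud("scene",d,r["pixels"]),0)-[.52,-.258,.177]))
q=cloud("scene",d,r["pixels"]);q=q[np.linalg.norm(q-[.519,-.258,.177],axis=1)<.06]
# front-face plane y=a+b x+c z, inliers on the +y side
f=lambda p:q[:,1]-p[0]-p[1]*(q[:,0]-.52)-p[2]*(q[:,2]-.177)
k=q[:,1]>-.2475-.1016*(q[:,0]-.519)*-1-.006
s=q[k];A=np.c_[np.ones(len(s)),s[:,0]-.52,s[:,2]-.177]
for _ in range(4):
    p=np.linalg.lstsq(A,s[:,1],rcond=None)[0];e=s[:,1]-A@p;g=abs(e)<.003;s=s[g];A=A[g]
print("face",len(s),p,"normal",np.r_[-p[1],1,-p[2]]/np.sqrt(1+p[1]**2+p[2]**2))
print("extent",s.min(0),s.max(0))
E
python3 m.py
```

```text
13.225 [ 0.5194 -0.2587  0.2125] [-0.1011  0.9949 -0.0002] [-0.1492 -0.0794  0.5034] 0.02031619257892098
scene 0.96 [0.5214 0.2361 0.0653]
scene 0.57 [ 0.5267 -0.0737  0.074 ]
scene 0.57 [0.3452 0.3393 0.0678]
scene 272 [[ 0.478  -0.2698  0.1394]
 [ 0.5139 -0.2526  0.1618]
 [ 0.5584 -0.2442  0.1952]]
lens 0.85 [ 0.5821 -0.5175  0.188 ]
top 0.81 [0.3327 0.3309 0.0648]
top 0.6 [ 0.4089 -0.1698  0.0516]
top 0.52 [ 0.521  -0.0712  0.0777]
lens 0.67 [ 0.5387 -0.5264  0.2051]
wrist 0.78 [ 0.5198 -0.0847  0.0731]
wrist 0.64 [ 0.4959 -0.2581  0.2128]
lens 0.72 [ 0.6371 -0.5046  0.1725]
face 208 [-0.2497  0.0981 -0.0004] normal [-0.0976  0.9952  0.0004]
extent [ 0.475  -0.2559  0.1366] [ 0.5587 -0.2437  0.2159]
```

View pics/m.png

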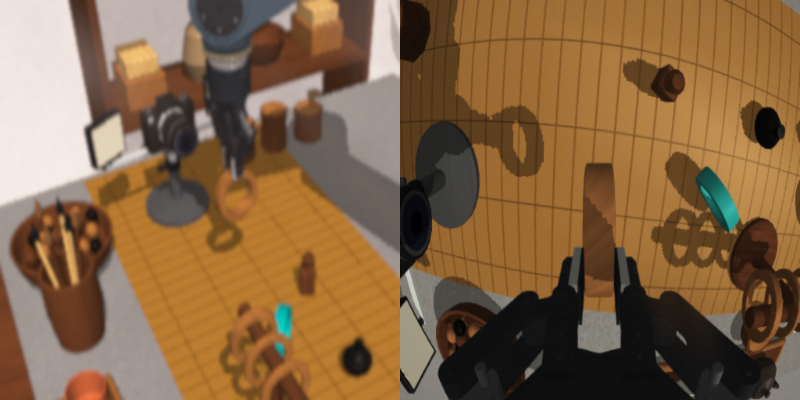

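The ring is held in front of the lens with its opening facing it; face normal (−0.098, 0.995, 0). One last check of the lens yaw, using the camera body and foot in the first depth pictures.

Run:
```python
from h import *
from scipy.optimize import least_squares
np.set_printoptions(precision=4,suppress=True)
for c in["top","scene"]:
    im=cv2.imread(f"pics/{c}0.png");d=np.load(f"{c}d.npy");q=cloud(c,d,np.ones(d.shape,bool));col=im[d>0].astype(int)
    m=(abs(q[:,0]-.55)<.11)&(abs(q[:,1]+.52)<.12)&(q[:,2]>.006)&(q[:,2]<.04);p=q[m]
    # foot: rim circle from convex hull, R free/0.075
    h=cv2.convexHull(p[:,:2].astype(np.float32))[:,0]
    r=least_squares(lambda a:np.hypot(h[:,0]-a[0],h[:,1]-a[1])-.075,[.55,-.53],loss="soft_l1",f_scale=.002);print(c,len(p),"foot",r.x,abs(r.fun).max())
    v=r.x-np.array([.5385,-.457]);print("dist",np.hypot(*v),"yaw",np.degrees(np.arctan2(v[0],-v[1])))
    b=q[(abs(q[:,0]-.55)<.08)&(q[:,1]<-.50)&(q[:,1]>-.6)&(q[:,2]>.19)]
    print("body rect",cv2.minAreaRect(b[:,:2].astype(np.float32)))
```

```text
top 1019 foot [ 0.5241 -0.5325] 0.0984940362580768
dist 0.07681259883672059 yaw -10.777356358171287
body rect ((0.5464843511581421, -0.5255283713340759), (0.11778721213340759, 0.05600898340344429), 5.690993785858154)
scene 706 foot [ 0.5467 -0.5383] 0.047366830642762314
dist 0.0816903845435372 yaw 5.782839749551343
body rect ((0.5459712743759155, -0.5270782113075256), (0.11644569039344788, 0.05568893626332283), 8.243440628051758)
```

```bash
python3 -c "
from h import *
o=ctrl.get_obs();print(o['time'],o['qvel'],o['opening']);print(order.close_job())"
```

```text
13.775 [ 7.89560473e-04  1.39160555e-04  4.15796568e-04  4.40898396e-04
  7.07718007e-05 -5.07535665e-04] 0.02046391490637581
the job is handed in; nothing more can be done
None
```

The dial is set to the middle-sized dot, and the wide bangle is held still in front of the lens. I handed the job in at 13.8 s.

- **Dial:** I turned it from the small dot to the middle-sized dot. A wrist-camera check after letting go put the pointer at about −35°, against the dot's −34°. I did not measure the dial again at the end.
- **Bangle:** I took the widest bangle off the stand's +y arm and carried it to the camera. At the last check it was about 198 mm before the glass. It was about 1 mm off the lens axis sideways and 3 mm high. Its face was within about 1° of facing the lens squarely. The grip opening was steady at 20 mm and the arm was still.
- **Lens direction:** the light panels, the camera body seen from the top camera and the camera foot seen from the scene camera all gave a yaw of 5.7–6.0°.
- **Checks that disagreed:**
    - Cylinder fits to the lens barrel gave 10–16°.
    - The body seen from the scene camera gave 8°.
    - The foot fit from the top view gave −11° with a large misfit.
    - I judged these less reliable and did not use them.
- **Blocked view:** the arm hid the held bangle from the top camera. Its final position rests on the scene camera and the arm's own reading.
- **Other objects:** the other bangles and things on the table looked undisturbed in the last pictures.

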